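Restock the pod box inside a roller-catch cupboard door

ROBOT

A 6-joint arm with a two-finger parallel gripper is mounted at the origin on the work surface. World frame = base frame: x ahead of the robot, y to its left, z up, the work surface at z = 0. Lengths are in mm, angles in rad, forces in N, time in s.
With the tool pointing down it reaches from about 350 to 975 mm from the base axis. Payload 7.1 kg.
Tool frame: the origin (TCP) lies on the front face of the gripper's body, between the roots of the fingers; the fingertips stand 80 mm ahead of it and the grasp point (between the pads) lies 61 mm ahead of it (env.tips_ahead is the distance from the TCP to the fingertips, in mm); z points along the fingers, y is the line along which they close (so a half turn about z gives the same grasp; the last joint's range is limited). The gripper opens to 88 mm and grips with 3 to 60 N. Pads are 20 mm wide; open, the fingers measure 115 mm over their backs; the gripper's body (75 mm by 178 mm) begins 61 mm behind the grasp point.
Start: joints at [-1.323, 0.423, 1.63, -0, 1.089, -0.019], TCP at [164.798, -602.866, 302.675] pointing down, gripper open.
Joint ranges: [-3, 3], [-0.9, 2.11], [0.09, 2.58], [-1.31, 4.45], [0.11, 2.69], [-2.54, 2.54]. Speed limits (rad/s): [2.39, 2.39, 3.01, 3.14, 3.14, 3.14].

INTERFACE

Orientations are given as a unit quaternion [x, y, z, w].
In Python, from station import env, set_gripper, viewer, workorder gives the robot as it stands. Calls block until the motion is done:
- env.reach(position, orientation): joint-space move of the TCP to a pose.
- env.move_l(position, rot=None, rate=150, f_stop=None): straight line of the TCP; rot=None keeps the orientation; rate is the mean speed in mm/s. With f_stop (N) it stops when the force on the tool has changed by that much, and returns True; else False.
- env.move_joints(angles): joint-space move.
- set_gripper(opening): finger opening in mm; the grip force is fixed at half the most; returns when the fingers have stopped.
- env.hold(seconds).
- env.ik(position, orientation): joint angles nearest the present ones, or None.
- env.read_state(): the state.
- viewer.camera(name): name is "side" or "top" or "wrist"; returns the picture (420x560x3 uint8, blue, green, red); there is no depth.
- viewer.camera_params(name): a dict with "fx", "fy", "cx", "cy" (pixels), "dist" ([k1, k2, p1, p2, k3] as OpenCV has them; the pictures are not rectified), "pose" (4x4, takes a point from camera to world coordinates); the wrist camera has in their place "tool_from_camera" (4x4, takes a point from camera to tool coordinates, whose origin is the TCP and whose axes are the flange's). Camera axes: x right, y up, looking along -z (the intrinsics and any distortion apply to the point x, -y, -z); pixel columns grow to the right and rows downward; lengths in mm; the calibration is good to about 2 mm. A picture is of the moment at which its call begins: read the wrist's pose just before it. camera_params takes no time and is no camera call.
A pose or a line that the arm cannot do raises env.IKError and nothing moves.
- workorder.sign_off(): hands the job in; it is judged then, once.
The state is a dict: "time_s": time; "qpos": joint angles; "dq": joint speeds; "tau": joint torques, N m; "tool_pos": TCP position; "orientation": TCP orientation; "force": force on the tool from outside, world axes, zero at the start; "wrist_torque": the same for the moment, N m; "width": finger opening in mm; "grip_force": force on a finger pad.
Only numpy, scipy, OpenCV 4.12 (cv2) and the standard library are available. Lean on these libraries where they do the work, as an engineer would, in place of code of your own. Each camera call takes 0.05 s, during which the arm holds its last target. There are 200 camera calls.

TASK

Pull the little black cupboard's door wide open past its roller catch, slide open the cover of the pod box on the inside of the door all the way, put the gold coffee pod in the box and slide the cover fully shut. Then push the door shut until the catch snaps and it stays home, and let go. Leave the other pods, the spice jar and the oil bottle where they stand.

Things in the scene. Friction and masses are not known exactly. Their poses are not given: they have to be found in the camera images.
- cupboard: black countertop cupboard fixed to the worktop, 276 mm wide, 175 mm deep, 225 mm tall, 12 mm walls. Its origin lies at worktop height at the foot of the door's hinge line, at a front corner. Its x axis points into the cupboard (depth), its y axis runs along the closed door from the hinge towards the free edge, z up.
- door (a joint): door angle in rad: 0 shut (as it starts), to 1.75; opens anticlockwise seen from above, free edge swinging out of the cupboard's front. A sprung roller holds it shut: 8 to 9 N at the handle pulls it over the crest at 0.027 rad, free beyond 0.06; closing takes a like push, then it is drawn home; let go before the crest, it springs out. Elsewhere it moves easily and stays where left
- door_hinge (a point): point on the hinge line, 165 mm above the worktop, at the door's outer face. Axes turn with the door: x from outer face inwards, y along the door from hinge to free edge, z up. The panel is 246 mm wide (y 0 to 246), 16 mm thick (x 0 to 16), from 23 to 197 mm above the worktop. The catch's steel striker stands 24 mm out of the inner face at y 229 to 245, 186 to 197 mm up
- door_handle (a point): grip point on the steel handle: a round upright bar 12 mm in diameter on the door's outer face, its centre line 46 mm out from that face and 222 mm from the hinge line. The bar stands from 115 to 184 mm above the worktop (its ends, 12 mm round bars, run back to the door); this point is at 165 mm. Same axes as door_hinge
- podbox_in (a point): centre of the inner floor of the white pod box, which is fixed to the inside of the door and swings with it: 55 mm in from the door's outer face, 176 mm from the hinge line, 134 mm above the worktop. Same axes as door_hinge. Inside the box measures 70 mm along x, 96 mm along y and is 42 mm deep (rim 176 mm above the worktop), walls 4 mm
- cover (a joint): how far the box's flat wooden sliding cover is slid back, in m: 0 shut, 0.092 fully back. It slides along the door towards the hinge to open and away from the hinge to shut; friction about 1.2 N, it stays where it is left; two 6 mm wide rails carry it on the hinge side of the box. It may start up to 10 mm open
- cover_tab (a point): top centre of the dark wooden tab that stands up from the middle of the cover: 40 mm along the door's x, 10 mm along the door's y, 20 mm tall, its top 204 mm above the worktop, the cover's upper face at 184 mm. Moves with the cover. Same axes as door_hinge
- pod_gold_center (a point): gold coffee pod, a loose rigid metal pod standing rim-down: 37 mm wide rim 2 mm thick at its foot, nearly straight body 31 mm in diameter up to 22 mm, then a dome; 28 mm tall, 20 g. The point is its centre, 14 mm above its foot. It starts on the wooden board in one of four places
- pod_silver_center (a point): silver coffee pod, a loose rigid metal pod standing rim-down: 37 mm wide rim 2 mm thick at its foot, nearly straight body 31 mm in diameter up to 22 mm, then a dome; 28 mm tall, 20 g. The point is its centre, 14 mm above its foot. It starts on the wooden board in one of four places; leave it alone
- pod_green_center (a point): dark green coffee pod, a loose rigid metal pod standing rim-down: 37 mm wide rim 2 mm thick at its foot, nearly straight body 31 mm in diameter up to 22 mm, then a dome; 28 mm tall, 20 g. The point is its centre, 14 mm above its foot. It starts on the wooden board in one of four places; leave it alone
- jar_center (a point): loose amber spice jar with a red cap, 42 mm in diameter, 90 mm tall, upright on the board in one of the four places; the point is its centre, half-way up; leave it alone
- board: light wooden board fixed on the worktop, 180 x 180 x 15 mm, carrying the pods and the jar at about 42 mm either side of its centre lines; origin at the centre of its underside
- bottle_center (a point): loose green oil bottle, 64 mm in diameter, 200 mm tall, upright on the worktop; the point is its centre, 100 mm up; leave it alone
Things that resemble listed ones, but are neither listed nor needed, are in the scene too. Of the things like the part that bears pod_gold_center, leave any that is red; of the rest the smaller one is meant.

How it is judged (in metres and radians):
On the way, in this order (a step that is already met when the one before it is completed fails the run):
1. the door is pulled open past the catch, to at least 0.9 rad (value of joint door above 0.9 rad), for 0.1 s.
2. the cover is slid back at least 70 mm (value of joint cover above 0.07 m), for 0.1 s.
3. the gold pod is in the box, on its floor (x of pod_gold_center in the frame of podbox_in between -0.035 and 0.035 m and y of pod_gold_center in the frame of podbox_in between -0.048 and 0.048 m and z of pod_gold_center in the frame of podbox_in between 0.004 and 0.026 m), for 0.2 s.
4. the cover is slid shut with the pod inside, before the door is shut (all of step 3 and value of joint cover below 0.005 m and value of joint door above 0.3 rad), for 0.1 s.
5. the door is snapped shut past the catch (all of step 3 and value of joint door below 0.012 rad), for 0.2 s.
At the end, for the whole second after the job is handed in: The door is home (within 0.012 rad of shut), the cover is shut to within 5 mm and the gold pod lies in the pod box on its floor (its centre less than 26 mm above the floor and inside the walls) (all of step 5 and value of joint cover below 0.005 m); the robot touches nothing.
It fails at once if the silver pod is moved more than 25 mm from where it stood (distance of pod_silver_center from where it was at the start of the episode above 0.025 m).
It fails at once if the green pod is moved more than 25 mm from where it stood (distance of pod_green_center from where it was at the start of the episode above 0.025 m).
It fails at once if the spice jar is moved more than 25 mm from where it stood (distance of jar_center from where it was at the start of the episode above 0.025 m).
It fails at once if the oil bottle is moved more than 25 mm from where it stood (distance of bottle_center from where it was at the start of the episode above 0.025 m).
It also fails if it takes over 72 s, if anything falls off the work surface, if the arm or the gripper's body presses on something with over 40 N, if the wrist force passes 120 N, or if a joint passes its speed limit or range.

## Working session

There is one attempt and no reset: what is moved stays moved. The work goes in short steps, each a Python script; the robot and the scene stay as the last script left them, time stands still between calls to the robot, and variables do not carry over. Pictures are saved under pics/ and viewed, at most 10 in all, crops included, and the job is handed in when it is done.

```bash
ls; mkdir -p pics
python3 - <<'E'
from station import env, viewer
import cv2, numpy as np
s=env.read_state(); print(s['time_s'],s['tool_pos'],s['orientation'])
for n in("side","top"):
    im=viewer.camera(n); cv2.imwrite(f"pics/{n}0.png",im)
    p=viewer.camera_params(n); print(n,{k:np.round(v,3).tolist() for k,v in p.items()})
p=viewer.camera_params("wrist");print({k:np.round(v,3).tolist() for k,v in p.items()})
E
```

```text
pics
0.0 [ 164.69109069 -602.46153774  301.91053808] [ 9.91113185e-01  1.33019044e-01 -9.39018748e-05 -7.61689517e-04]
side {'fx': 388.152, 'fy': 388.152, 'cx': 283.497, 'cy': 206.394, 'dist': [-0.033, 0.0, 0.0, 0.0, 0.0], 'pose': [[-0.975, 0.119, -0.187, 410.351], [-0.222, -0.502, 0.836, 850.494], [0.006, 0.857, 0.516, 598.492], [0.0, 0.0, 0.0, 1.0]]}
top {'fx': 443.181, 'fy': 443.181, 'cx': 274.446, 'cy': 210.545, 'dist': [-0.02, 0.0, 0.0, 0.0, 0.0], 'pose': [[-0.062, 0.978, -0.2, 340.516], [-0.998, -0.061, 0.014, 108.458], [0.002, 0.201, 0.98, 1238.558], [0.0, 0.0, 0.0, 1.0]]}
{'fx': 336.835, 'fy': 336.835, 'cx': 281.27, 'cy': 206.969, 'dist': [-0.079, 0.0, 0.0, 0.0, 0.0], 'tool_from_camera': [[0.0, 0.961, 0.278, 76.561], [1.0, -0.0, -0.0, 0.374], [-0.0, 0.278, -0.961, -82.772], [0.0, 0.0, 0.0, 1.0]]}
```

View pics/side0.png

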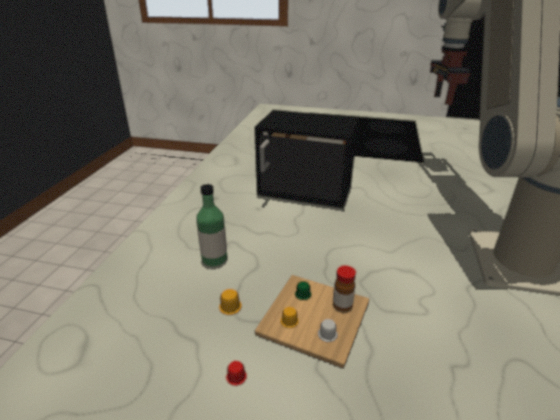

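View pics/top0.png

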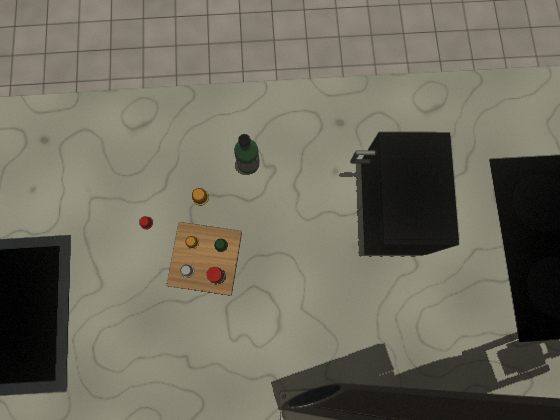

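Side view: the gold-like pods are one at (290,316), on the board and smaller; one at (230,301), off the board and larger; and one red at (236,372). The smaller one on the board fits, seen in the top view at (191,242). The cupboard's front faces left (+y), with the handle at (365,155). I'll enlarge both areas.

```bash
cat > h.py <<'E'
from station import env, set_gripper, viewer, workorder
import cv2, numpy as np
from scipy.spatial.transform import Rotation as R
def wpose():
    s=env.read_state(); T=np.eye(4); T[:3,:3]=R.from_quat(s['orientation']).as_matrix(); T[:3,3]=s['tool_pos']; return T
def cam(n,T=None):
    p=viewer.camera_params(n)
    P=np.array(p['pose']) if n!='wrist' else T@np.array(p['tool_from_camera'])
    K=np.array([[p['fx'],0,p['cx']],[0,p['fy'],p['cy']],[0,0,1.]]); return K,np.array(p['dist'],float),P
def pix2w(c,uv,z):
    K,d,P=c; q=cv2.undistortPoints(np.array([[uv]],float),K,d)[0,0]
    r=P[:3,:3]@np.array([q[0],-q[1],-1]); o=P[:3,3]; return o+r*(z-o[2])/r[2]
def w2pix(c,X):
    K,d,P=c; X=np.atleast_2d(X); q=(X-P[:3,3])@P[:3,:3]*[1,-1,-1]
    return cv2.projectPoints(q,np.zeros(3),np.zeros(3),K,d)[0][:,0]
def snap(n,f=None):
    T=wpose(); im=viewer.camera(n)
    if f: cv2.imwrite(f'pics/{f}.png',im); np.save(f'pics/{f}.npy',T)
    return im,cam(n,T)
E
python3 - <<'E'
from h import *
t=cv2.imread('pics/top0.png')
f=lambda im:cv2.convertScaleAbs(im,alpha=1,beta=0)
a=cv2.resize(t[120:270,335:475],None,fx=4,fy=4,interpolation=cv2.INTER_CUBIC)   # 560x600
a=(255*(a/255.)**.45).astype('uint8')
b=cv2.resize(t[180:300,135:255],(240,240),interpolation=cv2.INTER_CUBIC)
c=cv2.imread('pics/side0.png'); c=cv2.resize(c[270:390,210:330],(240,240),interpolation=cv2.INTER_CUBIC)
o=np.zeros((600,800,3),np.uint8);o[:,:560]=a;o[:240,560:]=b;o[240:480,560:]=c
cv2.imwrite('pics/crop1.png',o)
c=cam('top')
for n,uv,z in [('gold',(191,242),29),('biggold',(200,196),20),('silver',(186,270),29),('green',(221,245),29),('jar',(215,275),105),('bottle',(244,141),200),('handle',(366,154),184),('topfar',(379,133),225),('topnear',(362,255),225)]:print(n,pix2w(c,uv,z).round())
E
```

```text
gold [514. 325.  29.]
biggold [644. 298.  20.]
silver [438. 341.  29.]
green [500. 243.  29.]
jar [415. 253. 105.]
bottle [733. 158. 200.]
handle [ 686. -144.  184.]
topfar [ 724. -171.  225.]
topnear [ 431. -100.  225.]
```

View pics/crop1.png

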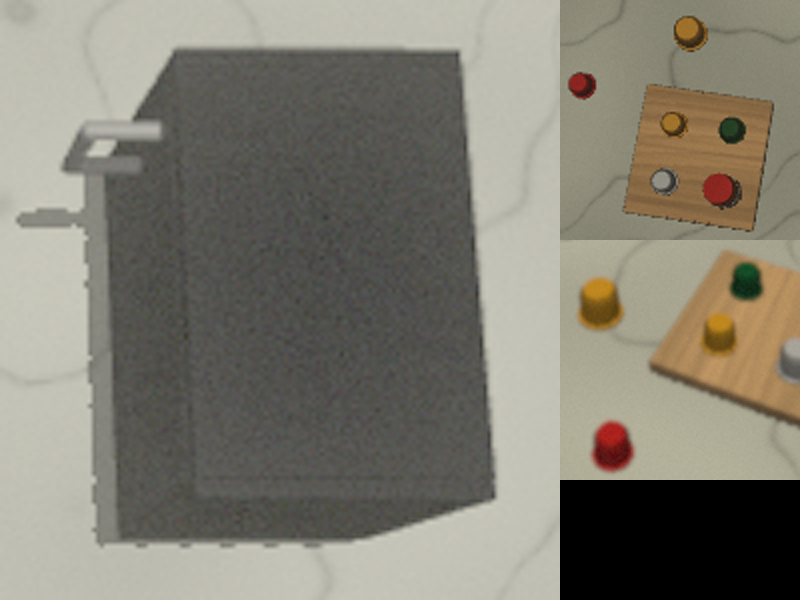

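The crop confirms the gold pod: same size as the silver and green pods, and on the board. The cupboard's top corners in crop pixels are (177,50), (459,50), (495,497) and (197,497), and the handle bar's top is at about (88,131).

Run:
```python
from h import *
from scipy.optimize import least_squares
c=cam('top'); P=lambda u,v:(335+u/4-.4,120+v/4-.4)
W=np.array([pix2w(c,P(*q),225) for q in [(177,50),(459,50),(495,497),(197,497)]])
print(W.round(1)); print([np.linalg.norm(W[i]-W[(i+1)%4]).round(1) for i in range(4)])
H=pix2w(c,P(88,131),184); print('bar top',H.round(1)); print('bar bottom',pix2w(c,P(68,166),121).round(1))
d=W[0]-W[3]; print('yaw of door dir',np.arctan2(d[1],d[0]))
def pred(p):
    x,y,f,o=p; e=np.array([np.cos(f),np.sin(f)]); n=np.array([np.sin(f),-np.cos(f)])  # n: cup x
    h=np.array([x,y]); return np.array([h+e*(276-o),h+e*(276-o)+n*175,h-e*o+n*175,h-e*o,h+e*222-n*46])
M=np.vstack([W,H])[:,:2]
for o in (None,0,15):
    g=(lambda p:(pred(p)-M).ravel()) if o is None else (lambda p:(pred([*p[:3],o])-M).ravel())
    r=least_squares(g,[440,-150,.1,0][:4 if o is None else 3]); print(o,r.x.round(3),r.fun.round(1))
```

```text
[[ 726.  -171.2  225. ]
 [ 715.8 -343.1  225. ]
 [ 443.  -325.1  225. ]
 [ 453.9 -152.8  225. ]]
[np.float64(172.1), np.float64(273.3), np.float64(172.6), np.float64(272.7)]
bar top [ 691.5 -121.   184. ]
bar bottom [ 689.1 -119.1  121. ]
yaw of door dir -0.06765084738960322
None [ 4.66969e+02 -1.52658e+02 -6.50000e-02  1.43440e+01] [ 2.1  1.6  0.9 -1.2 -1.8 -1.3 -1.3  1.1 -0.  -0.2]
0 [ 4.56387e+02 -1.50091e+02 -7.70000e-02] [  5.6  -0.1   2.3  -2.7  -0.1   0.5   2.5   2.7 -10.2  -0.4]
15 [ 4.67454e+02 -1.52769e+02 -6.40000e-02] [ 1.9  1.7  0.9 -1.1 -1.8 -1.4 -1.4  1.   0.5 -0.2]
```

```bash
cat >> h.py <<'E'
HX,YAW=np.array([467.3,-152.7]),-0.0645
def rot(f,flip=0):  # tool down, closing line along world angle f
    return (R.from_euler('z',f+np.pi/2+flip*np.pi)*R.from_euler('x',np.pi)).as_quat()
def dpt(th,x,y,z):  # door frame point (x from outer face, y from hinge, z above worktop) -> world
    f=YAW+th; return np.array([*(HX+y*np.array([np.cos(f),np.sin(f)])+x*np.array([np.sin(f),-np.cos(f)])),z])
E
python3 - <<'E'
from h import *
print(R.from_quat(rot(0.3)).as_matrix().round(2))
for fl in(0,1):
  for n,p,f in [('h0',dpt(0,-46,222,228),YAW),('h.7',dpt(.7,-46,222,228),YAW+.7),('h1.35',dpt(1.35,-46,222,228),YAW+1.35),('h1.5',dpt(1.5,-46,222,228),YAW+1.5),('tab',dpt(1.35,55,176,268),YAW+1.35),('tabo',dpt(1.35,55,84,268),YAW+1.35),('pod',np.array([514,325,105]),YAW+1.35),('pod_',np.array([514,325,105]),YAW+1.35)]:
    q=env.ik(p,rot(f,fl)); print(fl,n,p.round(),None if q is None else np.round(q,2))
E
```

```text
[[-0.3   0.96  0.  ]
 [ 0.96  0.3   0.  ]
 [ 0.    0.   -1.  ]]
0 h0 [ 692. -121.  228.] [-0.19  0.62  1.49 -0.    1.03 -0.13]
0 h.7 [619.  16. 228.] [ 0.01  0.5   1.7   0.    0.94 -0.63]
0 h1.35 [486.  73. 228.] [ 0.13  0.34  1.98  0.    0.83 -1.16]
0 h1.5 [452.  73. 228.] [ 0.14  0.3   2.05  0.    0.8  -1.3 ]
0 tab [570.   1. 268.] [-0.02  0.39  1.78  0.    0.97 -1.31]
0 tabo [544. -88. 268.] [-0.18  0.36  1.82  0.    0.96 -1.47]
0 pod [514 325 105] [ 0.54  0.67  1.76  0.    0.71 -0.74]
0 pod_ [514 325 105] [ 0.54  0.67  1.76  0.    0.71 -0.74]
1 h0 [ 692. -121.  228.] None
1 h.7 [619.  16. 228.] [ 0.01  0.5   1.7  -0.    0.94  2.51]
1 h1.35 [486.  73. 228.] [ 0.13  0.34  1.98 -0.    0.83  1.98]
1 h1.5 [452.  73. 228.] [ 0.14  0.3   2.05 -0.    0.8   1.84]
1 tab [570.   1. 268.] [-0.02  0.39  1.78 -0.    0.97  1.84]
1 tabo [544. -88. 268.] [-0.18  0.36  1.82 -0.    0.96  1.67]
1 pod [514 325 105] [ 0.54  0.67  1.76 -0.    0.71  2.4 ]
1 pod_ [514 325 105] [ 0.54  0.67  1.76 -0.    0.71  2.4 ]
```

Run:
```python
from h import *
try: env.move_l([165,-603,420],rate=300)
except env.IKError: env.move_joints(env.ik([165,-600,400],env.read_state()['orientation']))
set_gripper(60)
q=rot(YAW); p=dpt(0,-46,222,0)
env.reach([p[0],p[1],360],q); s=env.read_state(); print(s['time_s'],s['tool_pos'])
hit=env.move_l([p[0],p[1],230],rate=150,f_stop=8); print(hit)
set_gripper(0); env.hold(.1)
s=env.read_state(); print(s['time_s'],s['tool_pos'],s['width'],s['grip_force'],s['force'])
snap('wrist','w1')
```

```text
3.8083 [ 691.59012339 -122.18617865  360.16536197]
False
5.7333 [ 691.88555245 -121.1002081   229.96296054] 11.297808204109256 29.999911040067673 [-0.1283062  -0.2470032   0.39957894]
```

View pics/w1.png

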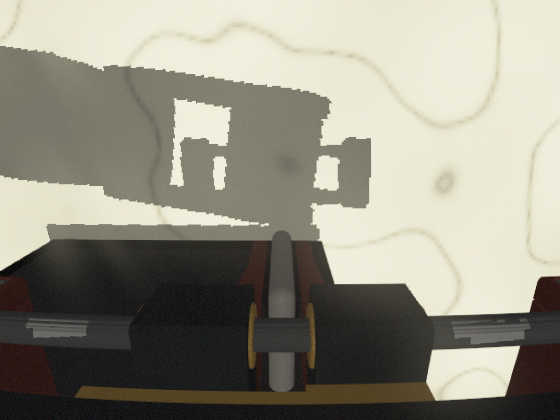

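The wrist view shows the bar between the pads at (282,335), with width 11.3 mm and grip 30 N, so the grip is good. Now the pull along the arc.

```bash
cat >> h.py <<'E'
def arc(ths,rate,z=230):
    for th in ths:
        p=dpt(th,-46,222,z); env.move_l(p,rot(YAW+th),rate=rate)
        s=env.read_state(); print(round(th,2),round(s['time_s'],2),round(s['width'],1),s['force'].round(1),np.round(np.array(s['tool_pos'])-p,1))
E
python3 - <<'E'
from h import *
arc([.04,.09],40); arc(np.arange(.25,1.4,.22).tolist()+[1.4],150)
set_gripper(45); s=env.read_state()
p=dpt(1.4,-46,222,320); env.move_l(p,rate=250)
print(env.read_state()['time_s'])
snap('top','t2'); snap('wrist','w2')
t=cv2.imread('pics/t2.png')[110:290,270:460]; t=cv2.resize(t,(570,540),interpolation=cv2.INTER_CUBIC)
cv2.imwrite('pics/t2c.png',(255*(t/255.)**.5).astype('uint8'))
E
```

```text
0.04 6.16 11.5 [-0.1  5.7  0.7] [-0.1  1.1 -0. ]
0.09 6.59 11.4 [ 1.2 -0.2 -0.6] [-0.1  0.3  0. ]
0.25 6.98 11.7 [-2.8 -0.   0.9] [-0.4  0.1 -0. ]
0.47 7.47 11.8 [-4.4 -2.2  2.2] [-0.3 -0.6 -0. ]
0.69 7.95 11.5 [-4.1 -3.5  2.6] [-0.4 -0.8 -0.1]
0.91 8.43 11.9 [-4.4 -6.1  2.3] [-0.4 -1.  -0.1]
1.13 8.92 11.7 [-2.3 -7.2  0.5] [-0.3 -1.2 -0.1]
1.35 9.4 11.6 [-0.8 -8.5 -0.3] [-0.1 -1.3 -0.1]
1.4 9.65 11.3 [-0.3 -7.1 -0.6] [ 0.2 -1.3 -0.1]
10.8583
```

View pics/t2c.png

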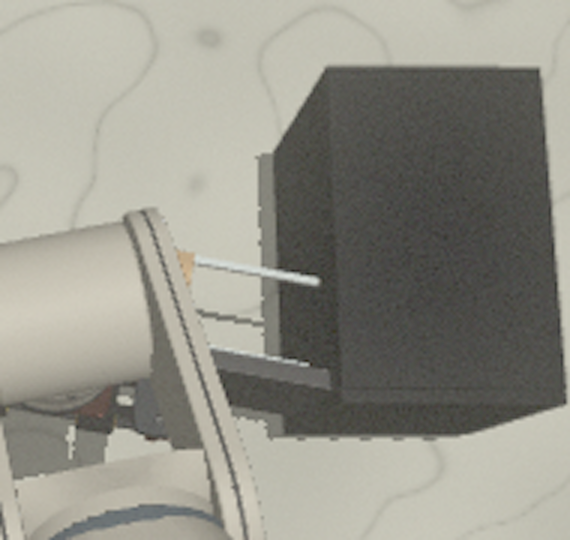

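The door stands open with the rails visible; the arm hides the box. I'll look down on it with the wrist camera.

Run:
```python
from h import *
env.reach(dpt(1.4,85,160,350),rot(YAW+1.4)); print(env.read_state()['time_s'])
im,c=snap('wrist','w3')
for x,y,z in [(55,176,204),(16,246,197),(16,246-16,197),(0,246,197)]: print(x,y,z,w2pix(c,dpt(1.4,x,y,z)).round(1))
```

```text
11.6
55 176 204 [[305.  180.5]]
16 246 197 [[407.1 122.9]]
16 230 197 [[384.2 122.6]]
0 246 197 [[409.1  98.8]]
```

View pics/w3.png

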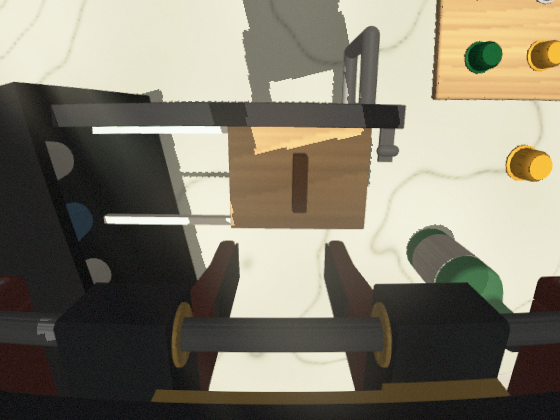

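The cover's tab top is centred at about (300,183). The door's top free corners are at (402,104) outer and (404,127) inner, 3–5 px from prediction.

Run:
```python
from h import *
c=cam('wrist',np.load('pics/w3.npy'))
g=cv2.imread('pics/w3.png').astype(int).sum(2); m=(g[145:222,270:330]<110); ys,xs=np.nonzero(m); print('tab px',xs.mean()+270,ys.mean()+145,xs.min()+270,xs.max()+270,ys.min()+145,ys.max()+145)
def loc(w,th=1.4):
    f=YAW+th;d=w[:2]-HX; return np.round([d@[np.sin(f),-np.cos(f)],d@[np.cos(f),np.sin(f)]],1)
for uv,z in [((300,183),204),((404,127),197),((403,104),197),((56,104),197),((56,124),197)]:
    w=pix2w(c,uv,z); print(uv,w.round(1),loc(w))
```

```text
<stdin>:3: RuntimeWarning: Mean of empty slice.
  ret = ret.dtype.type(ret / rcount)
Traceback (most recent call last):
ValueError: zero-size array to reduction operation minimum which has no identity
```

Run:
```python
from h import *
c=cam('wrist',np.load('pics/w3.npy'))
def loc(w,th=1.4):
    f=YAW+th;d=w[:2]-HX; return np.round([d@[np.sin(f),-np.cos(f)],d@[np.cos(f),np.sin(f)]],1)
for uv,z in [((300,183),204),((404,127),197),((403,104),197),((56,104),197),((56,124),197)]:
    w=pix2w(c,uv,z); print(uv,w.round(1),loc(w))
```

```text
(300, 183) [562.7   1.9 204. ] [ 56.8 172.6]
(404, 127) [542.5  80.2 197. ] [ 18.8 244.1]
(403, 104) [527.1  81.9 197. ] [  3.5 242.1]
(56, 104) [ 469.2 -150.2  197. ] [1.3 2.9]
(56, 124) [ 482.  -155.4  197. ] [15.   0.8]
```

Run:
```python
from h import *
th=1.39; e=np.array([np.cos(YAW+th),np.sin(YAW+th),0]); q=rot(YAW+th)
set_gripper(36)
p=np.array([562.7,1.9,268]); env.move_l([p[0],p[1],300],q,rate=200)
print(env.move_l(p,rate=80,f_stop=6))
set_gripper(0); s=env.read_state(); print(s['time_s'],s['width'],s['grip_force'],s['tool_pos'],s['force'].round(1))
env.move_l(p-80*e,rate=120); s=env.read_state(); print(s['width'],s['force'].round(1))
print(env.move_l(p-96*e,rate=40,f_stop=9)); s=env.read_state(); print(s['time_s'],s['width'],s['force'].round(1),(np.array(s['tool_pos'])-p)@e)
set_gripper(36); T=np.array(env.read_state()['tool_pos']); print(T)
env.move_l([T[0],T[1],350],rate=250)
# look at box and pod
env.reach(dpt(1.39,85,160,350),q); snap('wrist','w4')
env.reach([514+10,325,220],rot(YAW+1.39)); snap('wrist','w5')
a=cv2.imread('pics/w4.png');b=cv2.imread('pics/w5.png')
cv2.imwrite('pics/w45.png',cv2.resize(np.vstack([a[40:300],b[:320]]),None,fx=1,fy=1))
print(env.read_state()['time_s'],env.read_state()['tool_pos'])
```

```text
False
13.5583 9.442129832014878 30.000036656856537 [562.83444295   1.91512533 268.30745138] [-0.3  0.5  2.7]
9.460275110472617 [-1.2 -1.3  6.9]
True
14.75 9.683153072158388 [0.7 3.4 2.2] -91.77243726784096
[540.40737403 -88.09662757 268.28505745]
17.7583 [524.89276319 323.98658454 220.63100134]
```

View pics/w45.png

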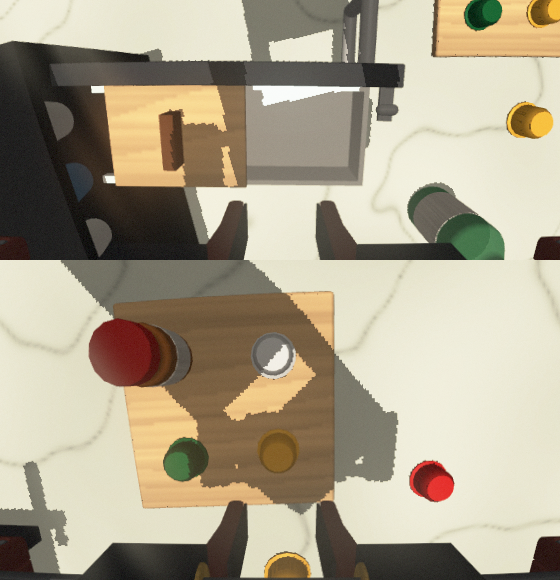

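The cover is fully back (91.8 mm travel) and the box is open and empty. The gold pod is at (277,192) in the second picture, beside the green pod at (186,199) and the silver at (273,95). The box centre equals the tab's first position, since the cover's travel shows it started within 1 mm of shut.

Run:
```python
from h import *
c=cam('wrist',np.load('pics/w5.npy'))
g=pix2w(c,(277.5,192),28); print('gold',g.round(1), 'green',pix2w(c,(186,199),28).round(1),'silver',pix2w(c,(273,95),28).round(1))
assert np.hypot(*(g[:2]-[514,325]))<12
th=1.39; q=rot(YAW+th)
set_gripper(62)
env.move_l([g[0],g[1],180],q,rate=200)
hit=env.move_l([g[0],g[1],103],rate=120,f_stop=6); print(hit)
set_gripper(0); s=env.read_state(); print(s['time_s'],s['width'],s['grip_force'],s['tool_pos'])
if s['width']>25:
    env.move_l([g[0],g[1],330],rate=250); s=env.read_state(); print(s['time_s'],s['width'])
    snap('wrist','w6')
```

```text
gold [515.4 323.2  28. ] green [502.3 246.2  28. ] silver [438.9 339.   28. ]
False
20.125 29.804923636594136 30.028789418946076 [515.54633598 323.27009427 103.29977199]
21.1833 29.985456436715847
```

Run:
```python
from h import *
th=1.39; q=rot(YAW+th); p=np.array([562.7,1.9,0])
env.reach([p[0],p[1],330],q); s=env.read_state(); print(s['time_s'],s['width'],s['tool_pos'])
hit=env.move_l([p[0],p[1],223.5],rate=80,f_stop=5); s=env.read_state(); print(hit,s['tool_pos'],s['force'].round(1),s['width'])
if s['tool_pos'][2]<230:
    set_gripper(46); env.hold(.1)
    env.move_l([p[0],p[1],330],rate=200)
    env.reach(dpt(1.39,85,160,350),q); snap('wrist','w7'); print(env.read_state()['time_s'])
```

```text
22.4667 30.19640489963637 [562.78674708   2.6846019  329.8216871 ]
False [563.00204158   1.90393467 224.02716492] [-0.2 -0.6 -0.1] 30.027219880267992
25.5417
```

View pics/w7.png

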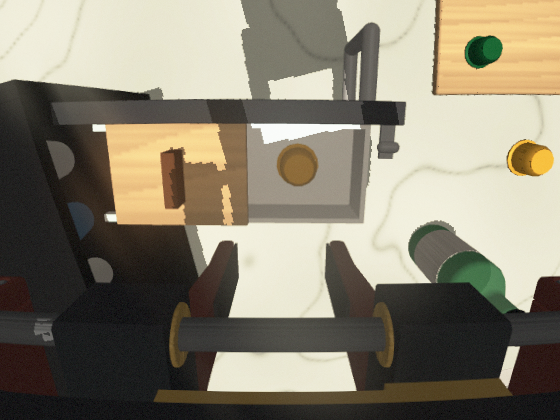

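The pod stands in the box at (298,165) and the door has not moved. Next I'll shut the cover by its tab, then look.

Run:
```python
from h import *
th=1.39; e=np.array([np.cos(YAW+th),np.sin(YAW+th),0]); q=rot(YAW+th)
p=np.array([540.4,-88.1,268.3]); set_gripper(36)
env.reach([p[0],p[1],320],q)
print(env.move_l(p,rate=80,f_stop=6))
set_gripper(0); s=env.read_state(); print(s['width'],s['grip_force'],s['tool_pos'])
env.move_l(p+80*e,rate=120); 
print(env.move_l(p+98*e,rate=40,f_stop=9)); s=env.read_state(); print(s['time_s'],s['width'],s['force'].round(1),(np.array(s['tool_pos'])-p)@e)
set_gripper(36); T=env.read_state()['tool_pos']
env.move_l([T[0],T[1],350],rate=250)
env.reach(dpt(1.39,85,160,350),q); snap('wrist','w8'); print(env.read_state()['time_s'])
c=cam('wrist',np.load('pics/w8.npy'))
```

```text
False
9.686611613702143 30.02354085445404 [540.96408324 -87.41088629 268.66707176]
True
28.95 9.649801758302313 [-2.1 -2.5  5.3] 93.88792523693256
30.3417
```

View pics/w8.png

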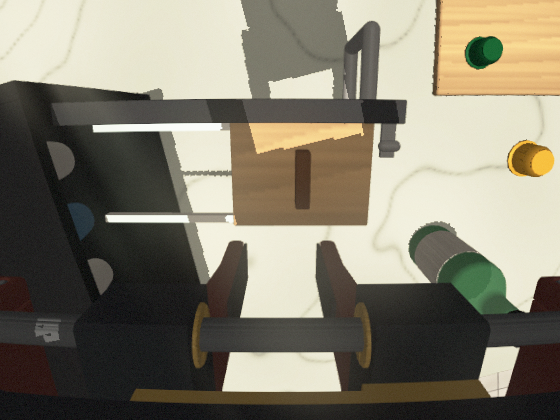

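The cover is against its shut stop: 93.9 mm travel, tab at (303,180). Regrasp the handle and close the door.

Run:
```python
from h import *
set_gripper(50)
env.reach(dpt(1.4,-46,221,340),rot(YAW+1.4))
print(env.move_l(dpt(1.4,-46,221,230),rate=150,f_stop=6))
set_gripper(0); s=env.read_state(); print(s['time_s'],s['width'],s['grip_force'])
if s['width']>9:
    arc(np.arange(1.2,.1,-.2),130); arc([.08],60); arc([.03,-.008],30); env.hold(.4)
    s=env.read_state(); print(s['force'],s['time_s'])
    snap('wrist','w9')
    set_gripper(50); env.hold(.2)
    p=env.read_state()['tool_pos']; env.move_l([p[0],p[1],380],rate=200)
    snap('side','s9'); snap('wrist','w10'); print(env.read_state()['time_s'])
    a=cv2.imread('pics/s9.png')[90:300,220:440]; a=cv2.resize(a,(629,600),interpolation=cv2.INTER_CUBIC)
    cv2.imwrite('pics/s9c.png',(255*(a/255.)**.5).astype('uint8'))
```

```text
False
33.0 11.380904622406353 29.996822029352188
1.2 33.5 11.2 [-2.4 -8.7  5.4] [ 0.4 -1.2  0.2]
1.0 34.0 11.6 [-2.5 -7.1  6.9] [ 0.2 -1.2  0.2]
0.8 34.5 11.6 [-3.9 -5.7  6.3] [ 0.1 -1.1  0.2]
0.6 35.0 11.6 [-3.2 -3.4  5.4] [ 0.  -1.   0.2]
0.4 35.5 11.4 [-2.4 -2.2  4.3] [ 0.1 -0.8  0.2]
0.2 36.0 11.8 [-2.8 -0.2  4.7] [ 0.  -0.4  0.2]
0.08 36.6 11.4 [-2.  -0.4  5.5] [ 0.1 -0.2  0.2]
0.03 37.12 11.3 [-3.  11.7  8. ] [-0.3  3.   0.1]
-0.01 37.56 11.4 [-1.7  8.7  6.4] [-0.   1.9  0.2]
[-2.36980882  7.80558199  6.97953828] 37.9583
39.9667
```

View pics/s9c.png

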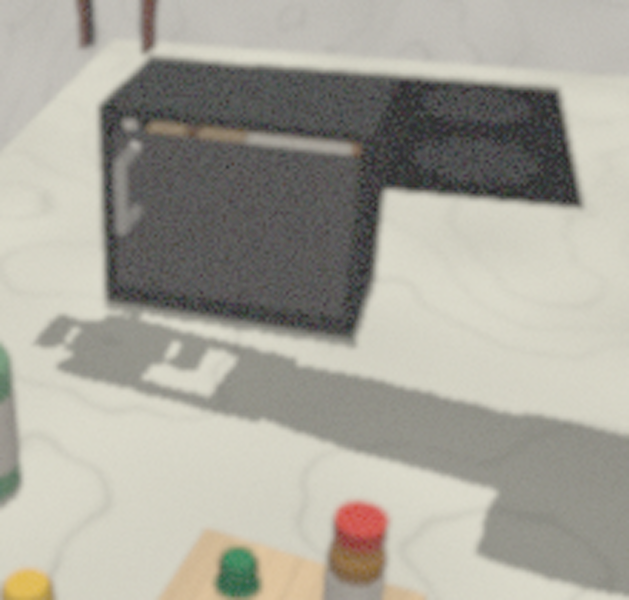

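The side view shows the door looking flush, with the handle at crop (125,190). I'll compare it numerically with the starting picture, where the door was certainly shut.

Run:
```python
from h import *
a=cv2.imread('pics/side0.png',0).astype(np.float32);b=cv2.imread('pics/s9.png',0).astype(np.float32)
for n,(r0,r1,c0,c1) in dict(handle=(132,178,256,276),door=(130,200,252,352)).items():
    A=a[r0:r1,c0:c1];B=b[r0:r1,c0:c1]; print(n,cv2.phaseCorrelate(A,B,cv2.createHanningWindow((c1-c0,r1-r0),cv2.CV_32F)),np.abs(A-B).mean())
c=cam('side'); P=lambda t:w2pix(c,dpt(t,-46,222,165))
print('shift for .03, .06 rad',P(.03)-P(0),P(.06)-P(0)); s=env.read_state(); print(s['force'],s['tool_pos'])
```

```text
handle ((0.42272526235602825, -0.46028399792267294), 0.9376070191462834) 5.1630435
door ((-0.011259607682369221, 0.0443398483918358), 0.9566198635101318) 4.2887144
shift for .03, .06 rad [[-0.28536857  0.96526907]] [[-0.50064177  1.94295029]]
[-0.81779209 -0.81589025 -0.17862595] [ 691.40285494 -122.79905369  377.9279562 ]
```

Run:
```python
from h import *
env.hold(.3); print(workorder.sign_off(), env.read_state()['time_s'])
```

```text
the job is handed in; nothing more can be done
the job is handed in; nothing more can be done
```

I handed the job in at about 40 s on the robot clock, with no verdict shown. The gold pod was seen in the box before the cover was shut against its stop. The door is shut as closely as the side picture can tell, and the gripper is clear of everything.

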